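# Turn the produce carousel to the ring bin and load the onion

## Robot

A 6-joint arm with a two-finger parallel gripper is mounted at the origin on the work surface; the furniture and walls round the work are solid. World frame = base frame: x ahead of the robot, y to its left, z up, the work surface at z = 0. Lengths are in mm, angles in degrees, forces in N, time in s.
With the tool pointing down it reaches from about 300 to 850 mm from the base axis. Payload 4.2 kg.
Tool frame: the origin (TCP) lies midway between the tips of the shut fingers; the grasp point (between the pads) lies 19 mm behind it (env.tcp_to_grasp is the distance from the TCP to the grasp point, in mm); z points along the fingers, x is the direction in which the jaws open and shut, and the axes are right-handed (so a half turn about z gives the same grasp; the last joint's range is limited). The gripper opens to 91 mm and grips with 3 to 60 N. Pads are 32 mm wide; open, the fingers measure 118 mm over their backs; the gripper's body (76 mm by 178 mm) begins 60 mm behind the grasp point.
Start: joints at [72.021, 18.312, 89.639, -0, 72.044, -1.146], TCP at [166.517, 550.377, 213.976] pointing down, gripper open.
Joint ranges: [-177.97, 177.97], [-48.28, 115.42], [12.27, 149.76], [-77.06, 257.06], [2.81, 150.46], [-146.56, 146.56]. Speed limits (degrees/s): [147.25, 147.25, 180, 180, 180, 180].

## Interface

Orientations are given as [roll, pitch, yaw] about the fixed x, y, z axes, in that order (R = Rz(yaw) Ry(pitch) Rx(roll)).
In Python, from workcell import env gives the robot as it stands.
- The arm moves only by the tool drive_tool, never from a script. Its argument "motion" is a list of rows, each a list of 2 entries, a list of its own where there are three numbers: the shift along the world's x, y, z in m, then the turn, a rotation vector about the world's x, y, z in rad. In form: [[[dx, dy, dz], [wx, wy, wz]], ...]. A call has exactly 10 rows; each row shifts and turns the commanded pose from where the row before left it; what a row does not reach is not made up. A row lasts 1/12 s, in which the tool goes at most 41.7 mm and 7.16 degrees, less where a joint would pass 70% of its speed; a pose out of reach is approached as far as the arm can. A call is refused whole if a number of a shift passes 0.0417 or a number of a turn 0.125, either way. A call with a gripper value outside its range is refused whole. "claw" is the opening, from 0 (shut) to 1 (fully open), set as the call begins (left out, the last holds). The fingers move at their own pace and stop on an object; "force" is the grip in N (left out, the last holds). Time passes only in rows, so rows that do not move let the fingers close, or fill a call up. It gives the time, the measured TCP pose, the force and the opening at its end, in the units of the state.
- env.state(): the state, without advancing time (a new reading comes with each control period).
- env.grab_frame(name): name is "side" or "top"; returns the picture (420x560x3 uint8, red, green, blue); there is no depth.
- env.camera_params(name): a dict with "fov_y" (degrees; the focal length in pixels is half the picture's height over the tangent of half this angle, whatever the lens; pixels are square), "cx", "cy" (the principal point, pixels), "pose" (4x4, takes a point from camera to world coordinates). Camera axes: x right, y down, z forward; pixel columns grow to the right and rows downward; lengths in mm; the calibration is good to about 2 mm. A picture is of the moment at which its call begins. camera_params takes no time and is no camera call.
- env.job_done(): hands the job in, once; it reports no verdict.
The state is a dict: "time_s": time; "qpos": joint angles; "qvel": joint speeds; "effort": joint torques, N m; "ee_pos": TCP position; "ee_rot": TCP orientation; "force": force on the tool from outside, world axes, zero at the start; "torque": the same for the moment, N m; "gripper_width": finger opening in mm.
Only numpy, scipy, OpenCV 4.12 (cv2) and the standard library are available. Lean on these libraries where they do the work, as an engineer would, in place of code of your own. Each camera call takes 0.05 s, during which the arm holds its last target.

## Task

First turn the wooden produce carousel by its handle so that the bin with the round ring on its floor stands at the fixed arrow of the stand. Then pick up the onion and set it down inside that ring, tip up, leaving the ring bin at the arrow.

Things in the scene. Friction and masses are not known exactly. Their poses are not given: they have to be found in the camera images.
- carousel: Fixed wooden stand of the carousel. Origin on the table (z = 0) on the vertical turning axis. Its -x axis points from there to the arrow: a low dark wooden arrow (top 48 mm above the table, 145 to 188 mm from the axis, 42 mm wide) just outside the wheel. On the stand turns a round plywood wheel, 272 mm across, with three equal bins: floor 36, rim 50, radial dividers 56 mm above the table.
- handle (a point): Middle of the wheel's handle, on the turning axis, 85 mm above the table, where to grip it. The handle is an upright wooden bar in the middle of the wheel, 60 mm long and 18 mm thick, free on both sides from 61 to 100 mm (its top) above the table. Its length runs along the line from the axis to the ring and turns with the wheel.
- wheel (a joint): Angle of the wheel on its stand, rad; counter-clockwise seen from above is positive; 0 when the bin with the ring is exactly at the arrow. It starts between 0.6 and 1.4, so the short way is clockwise. It turns easily (about 0.06 N m), stays where it is left, and stops about half a turn either way.
- ring (a point): Centre of the round ring, at the bin's floor (36 mm above the table), 82 mm from the turning axis; it turns with the wheel. The wooden ring stands 12 mm high on the floor, inside diameter 76 mm, outside 88 mm. Of the other two bins one has a square wooden frame on its floor, the other two parallel rails.
- onion: The brown onion with a pointed tip, 62 mm wide and 68 mm high, about 0.09 kg, loose on the table, standing tip up, widest near 30 mm height. Origin at the centre of its underside, z up through the tip. An orange (60 mm) and a tomato (67 mm) stand near it, at least 100 mm from it centre to centre.
Mind the look-alikes: they are no part of the job. What is shaped like the onion but blue is not meant.

How it is judged:
By the outcome, as a careful person would: the job done as asked, in the order asked, and still so for the second after the job is handed in, with the robot touching nothing.
It also fails if it takes over 54 s, if anything falls off the work surface, if the arm or the gripper's body presses on something with over 40 N, if the wrist force passes 120 N, or if a joint passes its speed limit or range.

## Working session

There is one attempt and no reset: what is moved stays moved. The work goes in short steps, Python scripts to look and compute and a tool call to move; the robot and the scene stay as the last step left them, time stands still between calls to the robot, and variables do not carry over. Pictures are saved under pics/ and viewed, and the job is handed in when it is done.

Besides the shell and the picture viewer there is one more tool, called after "Request:" in YAML: its name, and indented under it one key for each argument. drive_tool: Moves the arm, as the interface text tells. Its arguments: {"type":"object","properties":{"motion":{"type":"array","items":{"type":"array"}},"claw":{"type":"number"},"force":{"type":"number"}},"required":["motion"]}

```bash
mkdir -p pics
cat > h.py <<'E'
import numpy as np,cv2
from workcell import env
def save(n,f):
    im=env.grab_frame(n); cv2.imwrite(f'pics/{f}.png',im[:,:,::-1]); return im
def ray(n,u,v):
    p=env.camera_params(n); f=210/np.tan(np.radians(p['fov_y'])/2); T=np.array(p['pose'])
    d=T[:3,:3]@np.array([(u-p['cx'])/f,(v-p['cy'])/f,1.]); return T[:3,3],d
def onz(n,u,v,z):
    o,d=ray(n,u,v); return o+d*(z-o[2])/d[2]
def proj(n,P):
    p=env.camera_params(n); f=210/np.tan(np.radians(p['fov_y'])/2); T=np.array(p['pose'])
    c=T[:3,:3].T@(np.array(P,float)-T[:3,3]); return c[0]/c[2]*f+p['cx'],c[1]/c[2]*f+p['cy']
E
python3 - <<'E'
from h import *
for n in('top','side'):
    save(n,n+'0'); p=env.camera_params(n); print(n,p)
print(env.state())
E
```

```text
top {'fov_y': 44.95976643408902, 'cx': 286.9082361425511, 'cy': 202.97747627612634, 'pose': array([[ 2.53087240e-02, -9.97615891e-01,  6.42028262e-02,
         4.00019785e+02],
       [-9.99561810e-01, -2.62397146e-02, -1.36991201e-02,
         1.11765938e+02],
       [ 1.53511238e-02, -6.38279859e-02, -9.97842839e-01,
         9.52535742e+02],
       [ 0.00000000e+00,  0.00000000e+00,  0.00000000e+00,
         1.00000000e+00]])}
side {'fov_y': 52.730702111976306, 'cx': 274.8003446808443, 'cy': 216.2078729702279, 'pose': array([[ 8.99875329e-01, -2.59353112e-01,  3.50657034e-01,
         1.61887876e+02],
       [-4.35948746e-01, -5.10611763e-01,  7.41096700e-01,
        -5.36643550e+02],
       [-1.31561291e-02, -8.19763131e-01, -5.72551593e-01,
         5.76486628e+02],
       [ 0.00000000e+00,  0.00000000e+00,  0.00000000e+00,
         1.00000000e+00]])}
{'time_s': 0.1, 'qpos': array([ 7.20201148e+01,  1.83484202e+01,  8.96991176e+01, -2.66691794e-04,
        7.20439949e+01, -1.14813630e+00]), 'qvel': array([ 0.02114028, -0.13503257, -0.16516261,  0.0164782 ,  0.03190257,
        0.03061943]), 'effort': array([-2.73782316e-04, -4.13326943e+01, -2.32505947e+01,  7.27025885e-02,
        4.22570820e-02, -6.58298700e-05]), 'ee_pos': array([166.38159436, 549.93246978, 213.20194425]), 'ee_rot': array([-1.79998419e+02,  9.15194568e-02,  7.31683347e+01]), 'force': array([-0.68161915,  0.64322617,  0.39299181]), 'torque': array([-0.02018386, -0.01424628,  0.00696725]), 'gripper_width': 91.38680873756361}
```

```bash
ls .
```

```text
h.py
pics
```

View pics/top0.png

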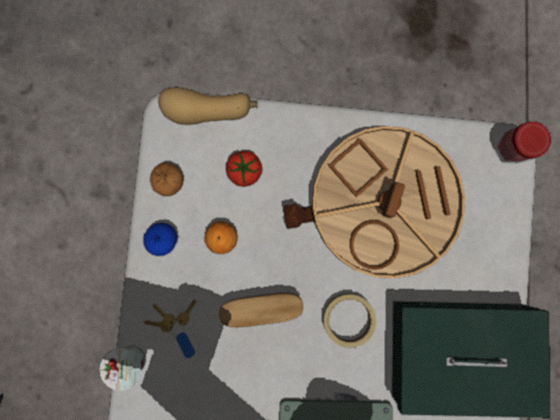

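View pics/side0.png

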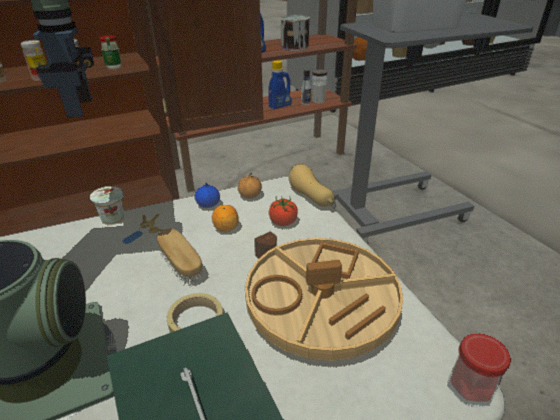

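Top view: wheel is centred near (389,200), the ring near (374,244), the arrow near (298,214) and the brown onion near (167,179), with the blue look-alike at (160,239). I'll measure these precisely.

Run:
```python
from h import *
im=cv2.imread('pics/top0.png'); s=cv2.imread('pics/side0.png')
a=cv2.resize(im[110:290,280:480],None,fx=4,fy=4,interpolation=cv2.INTER_CUBIC)[:600]
cv2.imwrite('pics/c_wheel.png',cv2.resize(im[120:285,275:475],None,fx=3.6,fy=3.6,interpolation=cv2.INTER_CUBIC))
cv2.imwrite('pics/c_onion.png',cv2.resize(im[140:270,130:290],None,fx=4,fy=4,interpolation=cv2.INTER_CUBIC))
hsv=cv2.cvtColor(im,cv2.COLOR_BGR2HSV)
for q in [(167,179),(160,200),(350,220),(399,190),(390,205),(293,214),(375,225),(374,223)]: print(q,hsv[q[1],q[0]])
# wheel mask
m=((hsv[...,1]>60)&(hsv[...,0]<30)).astype(np.uint8)*255
r=np.zeros_like(m); r[115:285,311:475]=m[115:285,311:475]
r=cv2.morphologyEx(r,cv2.MORPH_CLOSE,np.ones((5,5)))
c=max(cv2.findContours(r,0,1)[0],key=cv2.contourArea); h=cv2.convexHull(c)
print('wheel',cv2.fitEllipse(h),cv2.minEnclosingCircle(h))
e=cv2.fitEllipse(h)[0]; print(onz('top',*e,50), 'edge', np.linalg.norm(onz('top',e[0]-75.5,e[1],50)-onz('top',*e,50)))
for n,pt in(('onion',(167,179)),):
    r=np.zeros_like(m); r[155:205,140:200]=m[155:205,140:200]
    c=max(cv2.findContours(r,0,1)[0],key=cv2.contourArea); print(n,cv2.fitEllipse(c),cv2.minEnclosingCircle(c)); e=cv2.minEnclosingCircle(c)[0]; print(onz('top',*e,30))
hs=cv2.cvtColor(s,cv2.COLOR_BGR2HSV); m=((hs[...,1]>60)&(hs[...,0]<30)).astype(np.uint8)*255
r=np.zeros_like(m); r[172:204,233:268]=m[172:204,233:268]
c=max(cv2.findContours(r,0,1)[0],key=cv2.contourArea); print(cv2.boundingRect(c),cv2.minEnclosingCircle(c))
```

```text
(167, 179) [ 14 157 133]
(160, 200) [ 13  11 168]
(350, 220) [ 17  94 192]
(399, 190) [ 12 163 111]
(390, 205) [ 13 163 111]
(293, 214) [  9 167  64]
(375, 225) [ 17 102 170]
(374, 223) [ 14 129 121]
wheel ((387.8751220703125, 201.70223999023438), (151.32159423828125, 154.08580017089844), 118.85078430175781) ((386.6966247558594, 202.84254455566406), 77.843994140625)
[465.1218701  -81.05865589  50.        ] edge 135.1173161804309
onion ((166.17982482910156, 178.8897705078125), (31.981340408325195, 32.65586471557617), 174.48374938964844) ((166.15557861328125, 178.7612762451172), 16.76211166381836)
[497.76154062 320.0193483   30.        ]
(238, 173, 24, 25) ((249.17059326171875, 185.44117736816406), 12.57505989074707)
```

View pics/c_wheel.png

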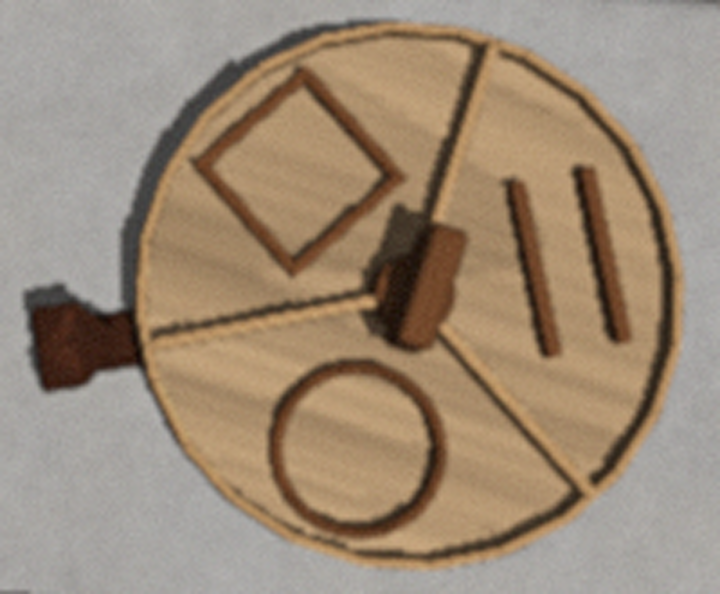

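View pics/c_onion.png

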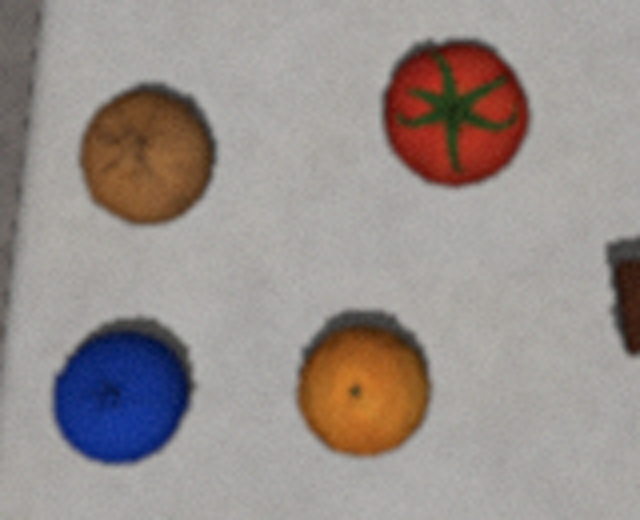

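```bash
python3 - <<'E'
from h import *
im=cv2.imread('pics/top0.png'); hsv=cv2.cvtColor(im,cv2.COLOR_BGR2HSV); H,S,V=[hsv[...,i].astype(int) for i in range(3)]
m=((S>60)&(H<30)&(V>120)).astype(np.uint8)*255
r=np.zeros_like(m); r[115:285,311:475]=m[115:285,311:475]
r=cv2.morphologyEx(r,cv2.MORPH_OPEN,np.ones((2,2)))
c=max(cv2.findContours(r,0,1)[0],key=cv2.contourArea); h=cv2.convexHull(c)
P=np.array([onz('top',*p[0],50)[:2] for p in h])
from scipy.optimize import least_squares
fit=lambda P:least_squares(lambda x:np.hypot(*(P-x[:2]).T)-x[2],[*P.mean(0),50],loss='soft_l1').x
C=fit(P);print('wheel',C)
# ring: dark brown pixels
d=((S>110)&(V<165)&(H<20)).astype(np.uint8)*255
r=np.zeros_like(d); r[215:273,345:402]=d[215:273,345:402]
n,l,st,ce=cv2.connectedComponentsWithStats(r); k=1+np.argmax(st[1:,4]); print(st[1:],ce[1:])
P=np.array([onz('top',u,v,48)[:2] for v,u in np.argwhere(l==k)]); R=fit(P); print('ring',R)
a=((V<90)&(S>110)&(H<20)).astype(np.uint8)*255
r=np.zeros_like(a); r[195:235,275:316]=a[195:235,275:316]
c=max(cv2.findContours(r,0,1)[0],key=cv2.contourArea);print('arrow',cv2.minAreaRect(c),cv2.boundingRect(c))
M=cv2.moments(c); A=onz('top',M['m10']/M['m00'],M['m01']/M['m00'],48);
print('arrow c',A, np.hypot(*(A[:2]-C[:2])))
b=cv2.approxPolyDP(c,1.5,True)[:,0]; print([(tuple(p),onz('top',*map(float,p),48)[:2].round(1), np.hypot(*(onz('top',*map(float,p),48)[:2]-C[:2])).round()) for p in b])
ar=np.degrees(np.arctan2(*(R[:2]-C[:2])[::-1])); aa=np.degrees(np.arctan2(*(A[:2]-C[:2])[::-1])); print('ring r',np.hypot(*(R[:2]-C[:2])),'ang',ar,'arrow ang',aa)
# handle top
m=((S>140)&(V>90)&(V<150)&(H<20)).astype(np.uint8)*255
r=np.zeros_like(m); r[178:222,375:408]=m[178:222,375:408]
c=max(cv2.findContours(r,0,1)[0],key=cv2.contourArea); q=cv2.minAreaRect(c); print(q, onz('top',*q[0],100)); b=cv2.boxPoints(q); print([onz('top',*p,100)[:2].round(1) for p in b])
# onion by two views
o1,d1=ray('top',166.15,178.8);
E
python3 - <<'E'
import sys; sys.path.insert(0,'.')
from h import *
print(proj('side',[497.8,320,30]),proj('side',[497.8,320,0]),proj('side',[497.8,320,68]))
E
python3 -c "
import cv2;s=cv2.imread('pics/side0.png');cv2.imwrite('pics/c_s.png',cv2.resize(s[160:360,190:420],None,fx=3,fy=3,interpolation=2))"
```

```text
wheel [464.58167964 -84.14558454 136.30487864]
[[382 215  14   3  30]
 [398 215   4   4   9]
 [350 220  49  50 574]
 [345 260   3   3   4]
 [349 263   1   1   1]
 [352 265   6   4   8]
 [359 269   2   1   2]
 [362 270   8   3   8]] [[388.76666667 215.7       ]
 [399.88888889 216.11111111]
 [374.61149826 244.64808362]
 [346.25       261.        ]
 [349.         263.        ]
 [355.         266.75      ]
 [359.5        269.        ]
 [365.5        270.875     ]]
ring [388.35344771 -57.600997    40.6596669 ]
arrow ((299.29730224609375, 214.28379821777344), (22.029464721679688, 28.769821166992188), 80.53767395019531) (284, 204, 32, 24)
arrow c [437.42594646  79.73928095  48.        ] 166.11948405384666
[((np.int32(284), np.int32(207)), array([450.9, 104.4]), np.float64(189.0)), ((np.int32(288), np.int32(227)), array([415.4,  96.3]), np.float64(187.0)), ((np.int32(296), np.int32(226)), array([417.6,  82.1]), np.float64(173.0)), ((np.int32(302), np.int32(221)), array([426.7,  71.6]), np.float64(160.0)), ((np.int32(315), np.int32(221)), array([427.3,  48.4]), np.float64(138.0)), ((np.int32(312), np.int32(215)), array([437.9,  54. ]), np.float64(141.0)), ((np.int32(312), np.int32(206)), array([454. ,  54.4]), np.float64(139.0)), ((np.int32(300), np.int32(208)), array([449.8,  75.7]), np.float64(161.0)), ((np.int32(294), np.int32(204)), array([456.7,  86.6]), np.float64(171.0))]
ring r 80.71777047783658 ang 160.8005975268338 arrow ang 99.40842850386477
((395.7971496582031, 199.74911499023438), (9.962386131286621, 33.28749084472656), 17.354022979736328) [465.17660562 -83.75942402 100.        ]
[array([440.4, -67.6]), array([494.7, -83.8]), array([ 490.1, -100. ]), array([435.8, -83.7])]
(np.float64(249.35864247637946), np.float64(185.7725687121283)) (np.float64(249.91670528139508), np.float64(195.8790452552025)) (np.float64(248.62539598000382), np.float64(172.49352834371598))
```

View pics/c_s.png

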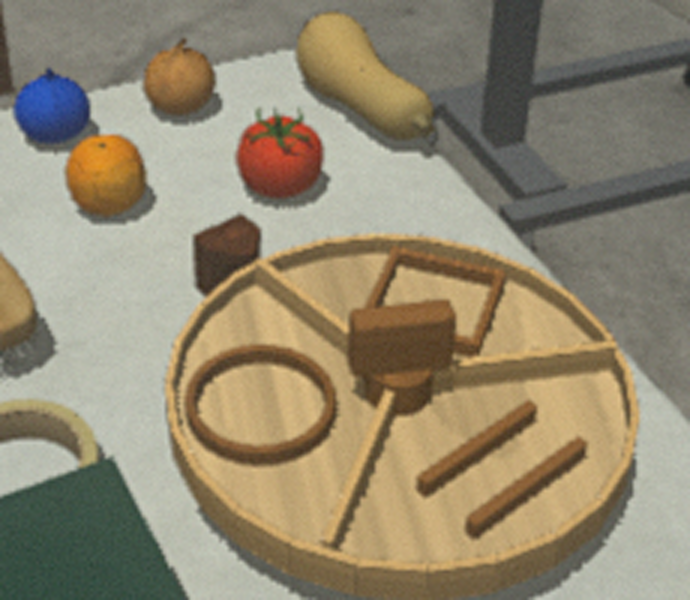

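Request:
drive_tool:
  motion:
    - [[0.0149,-0.0317,0],[0,0,0]]
    - [[0.0149,-0.0317,0],[0,0,0]]
    - [[0.0149,-0.0317,0],[0,0,0]]
    - [[0.0149,-0.0317,0],[0,0,0]]
    - [[0.0149,-0.0317,0],[0,0,0]]
    - [[0.0149,-0.0317,0],[0,0,0]]
    - [[0.0149,-0.0317,0],[0,0,0]]
    - [[0.0149,-0.0317,0],[0,0,0]]
    - [[0.0149,-0.0317,0],[0,0,0]]
    - [[0.0149,-0.0317,0],[0,0,0]]
  claw: 1

```text
time_s: 0.93
ee_pos: [315.6, 231.7, 213.8]
ee_rot: [-180.0, 0.0, 73.2]
force: [1.4, 0.1, 0.3]
gripper_width: 91.1
```

Request:
drive_tool:
  motion:
    - [[0.0149,-0.0317,0],[0,0,0]]
    - [[0.0149,-0.0317,0],[0,0,0]]
    - [[0.0149,-0.0317,0],[0,0,0]]
    - [[0.0149,-0.0317,-0.005],[0,0,0]]
    - [[0.0149,-0.0317,-0.01],[0,0,0]]
    - [[0.0149,-0.0317,-0.01],[0,0,0]]
    - [[0.0149,-0.0317,-0.01],[0,0,0]]
    - [[0.0149,-0.0317,-0.01],[0,0,0]]
    - [[0.0149,-0.0317,-0.01],[0,0,0]]
    - [[0.0149,-0.0317,-0.005],[0,0,0]]

```text
time_s: 1.77
ee_pos: [464.0, -85.3, 152.5]
ee_rot: [-179.9, -0.0, 73.1]
force: [0.1, 0.3, 0.1]
gripper_width: 91.0
```

Request:
drive_tool:
  motion:
    - [[0,0,-0.01],[0,0,0]]
    - [[0,0,-0.012],[0,0,0]]
    - [[0,0,-0.013],[0,0,0]]
    - [[0,0,-0.013],[0,0,0]]
    - [[0,0,-0.012],[0,0,0]]
    - [[0,0,-0.01],[0,0,0]]
    - [[0,0,-0.009],[0,0,0]]
    - [[0,0,-0.006],[0,0,0]]
    - [[0,0,0],[0,0,0]]
    - [[0,0,0],[0,0,0]]

```text
time_s: 2.6
ee_pos: [464.5, -83.6, 68.9]
ee_rot: [-180.0, -0.0, 73.2]
force: [-0.6, 0.3, 0.0]
gripper_width: 91.1
```

Request:
drive_tool:
  motion:
    - [[0,0,0],[0,0,0]]
    - [[0,0,0],[0,0,0]]
    - [[0,0,0],[0,0,0]]
    - [[0,0,0],[0,0,0]]
    - [[0,0,0],[0,0,0]]
    - [[0,0,0],[0,0,0]]
    - [[0,0,0],[0,0,0]]
    - [[0,0,0],[0,0,0]]
    - [[0,0,0],[0,0,0]]
    - [[0,0,0],[0,0,0]]
  claw: 0
  force: 15

```text
time_s: 3.43
ee_pos: [464.5, -83.6, 69.0]
ee_rot: [-180.0, -0.0, 73.2]
force: [-0.6, 0.1, 0.4]
gripper_width: 27.3
```

Request:
drive_tool:
  motion:
    - [[0,0,0],[0,0,0]]
    - [[0,0,0],[0,0,0]]
    - [[0,0,0],[0,0,0]]
    - [[0,0,0],[0,0,0]]
    - [[0,0,0],[0,0,-0.02]]
    - [[0,0,0],[0,0,-0.04]]
    - [[0,0,0],[0,0,-0.06]]
    - [[0,0,0],[0,0,-0.06]]
    - [[0,0,0],[0,0,-0.06]]
    - [[0,0,0],[0,0,-0.06]]

```text
time_s: 4.27
ee_pos: [465.2, -81.5, 68.9]
ee_rot: [-179.9, -0.2, 55.7]
force: [3.6, 10.2, -1.4]
gripper_width: 17.8
```

Request:
drive_tool:
  motion:
    - [[0.0003,0.001,0],[0,0,-0.07]]
    - [[0.0003,0.001,0],[0,0,-0.08]]
    - [[0,0,0],[0,0,-0.09]]
    - [[0,0,0],[0,0,-0.09]]
    - [[0,0,0],[0,0,-0.09]]
    - [[0,0,0],[0,0,-0.09]]
    - [[0,0,0],[0,0,-0.09]]
    - [[0,0,0],[0,0,-0.08]]
    - [[0,0,0],[0,0,-0.07]]
    - [[0,0,0],[0,0,-0.04]]

```text
time_s: 5.1
ee_pos: [467.1, -80.3, 68.9]
ee_rot: [-179.9, -0.2, 10.5]
force: [6.5, 5.8, -4.8]
gripper_width: 17.6
```

Run:
```python
from h import *
im=save('top','top1'); s=save('side','side1'); st=env.state(); print(st['ee_pos'],st['ee_rot'],st['force'])
cv2.imwrite('pics/c1.png',cv2.resize(im[120:285,275:475,::-1],None,fx=3.6,fy=3.6,interpolation=cv2.INTER_CUBIC))
```

```text
[467.0790753  -80.36902208  68.94450764] [-179.9116519    -0.24271729   10.58215081] [ 6.08783466  5.95398163 -4.42388952]
```

View pics/c1.png

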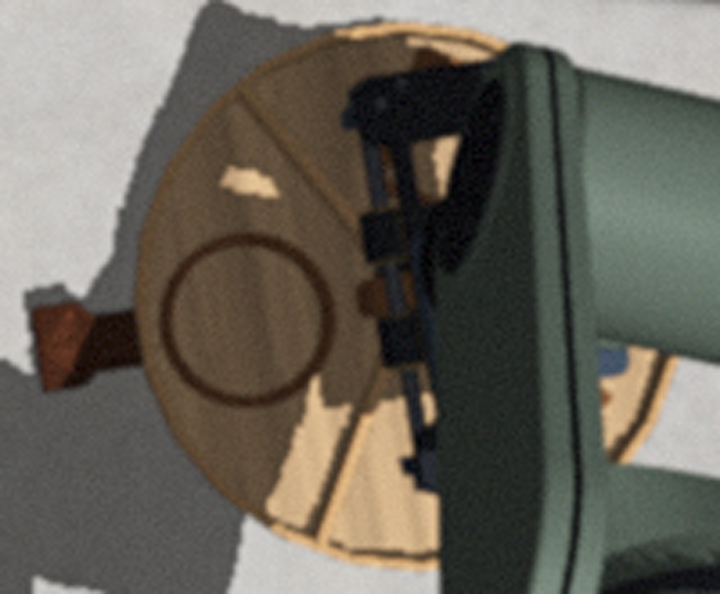

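```bash
cat > ang.py <<'E'
from h import *
from scipy.optimize import least_squares
fit=lambda P:least_squares(lambda x:np.hypot(*(P-x[:2]).T)-x[2],[*P.mean(0),50],loss='soft_l1').x
def run(f,C=np.array([464.7,-84.0])):
    im=cv2.imread(f'pics/{f}.png'); u=im[:,:,::-1].astype(int)
    g=cv2.GaussianBlur(cv2.cvtColor(im,cv2.COLOR_BGR2GRAY),(3,3),0)
    # dark ring by local contrast (blackhat)
    roi=(slice(175,242),slice(314,372)); bh=cv2.morphologyEx(g,cv2.MORPH_BLACKHAT,np.ones((9,9)))[roi]
    _,b=cv2.threshold(bh,0,255,cv2.THRESH_OTSU); n,l,st,ce=cv2.connectedComponentsWithStats(b); k=1+np.argmax(st[1:,4])
    P=np.array([onz('top',x+314.,y+175.,48)[:2] for y,x in np.argwhere(l==k)]); R=fit(P)
    v=R[:2]-C; print('ring',R,'r',np.hypot(*v),'ang',np.degrees(np.arctan2(v[1],v[0])))
E
python3 - <<'E'
from ang import *
run('top1')
# arrow colour
im=cv2.imread('pics/top1.png'); hsv=cv2.cvtColor(im,cv2.COLOR_BGR2HSV)
C=np.array([464.7,-84.])
for f in('top0','top1'):
    im=cv2.imread(f'pics/{f}.png'); hsv=cv2.cvtColor(im,cv2.COLOR_BGR2HSV)
    a=((hsv[...,1]>95)&(hsv[...,0]<20)).astype(np.uint8)*255; a[:, :275]=0;a[:,312:]=0;a[:195]=0;a[235:]=0
    c=max(cv2.findContours(a,0,1)[0],key=cv2.contourArea); 
    M=np.argwhere(a>0)
    for x in range(284,312,3):
        r=M[M[:,1]==x][:,0]; 
        if len(r): A=onz('top',float(x),r.mean(),48)[:2]-C; print(f,x,r.min(),r.max(),np.degrees(np.arctan2(A[1],A[0])).round(2))
E
```

```text
ring [451.05349769  -1.33165317  40.58640642] r 83.7871266490394 ang 99.37358517814899
top0 284 207 210 95.01
top0 287 205 226 98.98
top0 290 205 227 99.48
top0 293 204 226 99.14
top0 296 204 226 99.39
top0 299 207 224 99.95
top0 302 208 221 99.6
top0 305 208 221 99.88
top0 308 207 220 99.5
top0 311 207 220 99.8
top1 284 207 210 95.01
top1 287 206 227 99.52
top1 290 205 227 99.48
top1 293 204 227 99.44
top1 296 205 226 99.69
top1 299 207 224 99.95
top1 302 208 221 99.62
top1 305 208 221 99.88
top1 308 208 221 100.19
top1 311 207 220 99.8
```

Request:
drive_tool:
  motion:
    - [[0,0,0],[0,0,0]]
    - [[0,0,0],[0,0,0]]
    - [[0,0,0],[0,0,0]]
    - [[0,0,0],[0,0,0]]
    - [[0,0,0],[0,0,0]]
    - [[0,0,0.002],[0,0,0]]
    - [[0,0,0.006],[0,0,0]]
    - [[0,0,0.015],[0,0,0]]
    - [[0,0,0.025],[0,0,0]]
    - [[0,0,0.03],[0,0,0]]
  claw: 1

```text
time_s: 6.03
ee_pos: [463.9, -81.5, 147.1]
ee_rot: [-179.9, 0.2, 10.7]
force: [0.5, -0.2, 0.0]
gripper_width: 81.8
```

Request:
drive_tool:
  motion:
    - [[0.002,0.025,0.005],[0,0,0]]
    - [[0.003,0.035,0],[0,0,0]]
    - [[0.003,0.035,0],[0,0,0]]
    - [[0.003,0.038,0],[0,0,0]]
    - [[0.003,0.038,0],[0,0,0]]
    - [[0.003,0.038,0],[0,0,0]]
    - [[0.003,0.038,0],[0,0,0]]
    - [[0.003,0.038,0],[0,0,0]]
    - [[0.003,0.038,0],[0,0,0]]
    - [[0.003,0.035,0],[0,0,0]]

```text
time_s: 6.87
ee_pos: [494.0, 278.6, 152.6]
ee_rot: [-180.0, -0.1, 10.7]
force: [1.4, -0.6, 0.2]
gripper_width: 91.3
```

Run:
```python
from h import *
import ang
im=save('top','top2'); st=env.state(); print(st['ee_pos'],st['ee_rot'])
ang.run('top2'); ang.run('top2',np.array([466.5,-82]))
cv2.imwrite('pics/c2.png',cv2.resize(im[:300,100:500,::-1],None,fx=2,fy=2,interpolation=cv2.INTER_CUBIC))
```

```text
[495.16529534 284.81133251 152.65547023] [-179.66032542   -0.24163489   10.87502372]
ring [451.79414463  -0.50840179  40.47277906] r 84.48318220094545 ang 98.7870469419406
ring [451.79414463  -0.50840179  40.47277906] r 82.80786654232689 ang 100.22941994607677
```

View pics/c2.png

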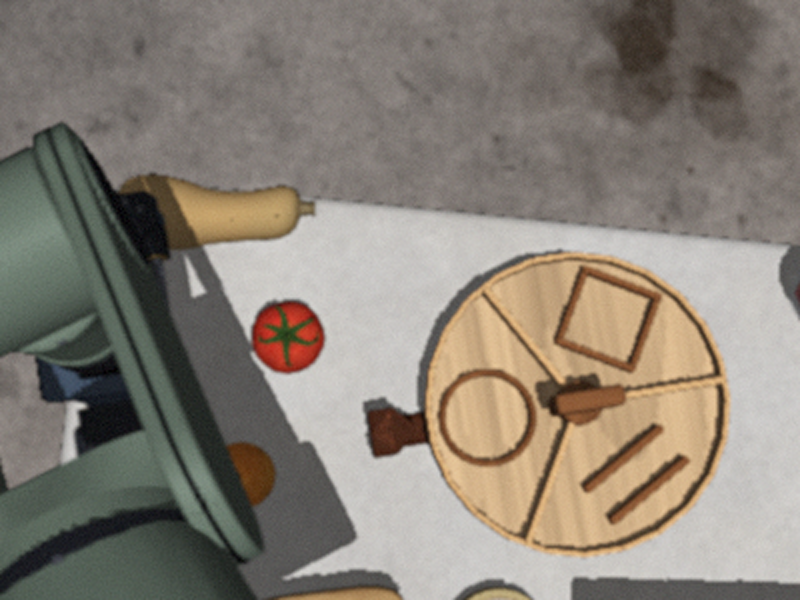

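The ring bin (crop centre (487,417)) now lies next to the arrow, with the wheel unobstructed. I'll refine the centre and angle.

```bash
cat > ch.py <<'E'
from ang import *
def chk(f):
    im=cv2.imread(f'pics/{f}.png'); hsv=cv2.cvtColor(im,cv2.COLOR_BGR2HSV); H,S,V=[hsv[...,i].astype(int) for i in range(3)]
    d=((S>110)&(V<165)&(H<20)).astype(np.uint8)*255
    r=np.zeros_like(d); r[180:236,317:370]=d[180:236,317:370]
    n,l,st,ce=cv2.connectedComponentsWithStats(r); k=1+np.argmax(st[1:,4])
    # inner & outer edge via outer contour and hole
    cs,hi=cv2.findContours((l==k).astype(np.uint8),cv2.RETR_CCOMP,1)
    for c in cs:
        if len(c)>40: print('ring contour',fit(np.array([onz('top',*map(float,p[0]),48)[:2] for p in c])))
    m=((S>60)&(H<30)&(V>120)).astype(np.uint8)*255; r=np.zeros_like(m); r[115:285,314:475]=m[115:285,314:475]
    c=max(cv2.findContours(r,0,1)[0],key=cv2.contourArea); h=cv2.convexHull(c); print('wheel',fit(np.array([onz('top',*map(float,p[0]),50)[:2] for p in h])))
    m=((S>140)&(V>90)&(V<155)&(H<20)).astype(np.uint8)*255; r=np.zeros_like(m); r[185:215,374:415]=m[185:215,374:415]
    c=max(cv2.findContours(r,0,1)[0],key=cv2.contourArea); q=cv2.boxPoints(cv2.minAreaRect(c)); W=np.array([onz('top',*map(float,p),100)[:2] for p in q]); 
    e=[W[1]-W[0],W[2]-W[1]]; e=max(e,key=np.linalg.norm); print('handle',W.mean(0),np.linalg.norm(e),np.degrees(np.arctan2(e[1],e[0]))%180)
E
python3 -c "
from ch import *
chk('top2')"
```

```text
ring contour [451.25798399  -1.63937277  42.83326256]
ring contour [451.33116309  -1.20446648  38.24092129]
wheel [466.38140715 -82.13690248 136.36870075]
handle [460.55910788 -82.83874513] 57.219642906029975 99.63199315953757
```

Request:
drive_tool:
  motion:
    - [[0.003,0.033,0],[0,0,0]]
    - [[0.001,0.01,-0.01],[0,0,0]]
    - [[0,0,-0.02],[0,0,0]]
    - [[0,0,-0.025],[0,0,0]]
    - [[0,0,-0.025],[0,0,0]]
    - [[0,0,-0.022],[0,0,0]]
    - [[0,0,-0.02],[0,0,0]]
    - [[0,0,-0.01],[0,0,0]]
    - [[0,0,-0.004],[0,0,0]]
    - [[0,0,0],[0,0,0]]

```text
time_s: 7.75
ee_pos: [497.9, 318.8, 15.4]
ee_rot: [180.0, 0.1, 10.7]
force: [-0.2, 0.6, 0.4]
gripper_width: 90.9
```

Ring at 100.6°, arrow at 100.2°, and ring radius 82.1 (82 expected): aligned. Closing on the onion.

Request:
drive_tool:
  motion:
    - [[0,0.001,0],[0,0,0]]
    - [[0,0,0],[0,0,0]]
    - [[0,0,0],[0,0,0]]
    - [[0,0,0],[0,0,0]]
    - [[0,0,0],[0,0,0]]
    - [[0,0,0],[0,0,0]]
    - [[0,0,0],[0,0,0]]
    - [[0,0,0],[0,0,0]]
    - [[0,0,0],[0,0,0]]
    - [[0,0,0],[0,0,0]]
  claw: 0
  force: 12

```text
time_s: 8.58
ee_pos: [498.7, 320.7, 16.6]
ee_rot: [-180.0, -0.1, 10.7]
force: [1.0, -0.0, 5.5]
gripper_width: 58.1
```

Request:
drive_tool:
  motion:
    - [[0,0,0],[0,0,0]]
    - [[0,0,0.003],[0,0,0]]
    - [[0,0,0.008],[0,0,0]]
    - [[0,0,0.015],[0,0,0]]
    - [[0,0,0.02],[0,0,0]]
    - [[0,0,0.025],[0,0,0]]
    - [[0,0,0.025],[0,0,0]]
    - [[0,0,0.02],[0,0,0]]
    - [[0,0,0.01],[0,0,0]]
    - [[0,0,0],[0,0,0]]

```text
time_s: 9.42
ee_pos: [499.1, 321.0, 144.4]
ee_rot: [-179.9, -0.2, 10.7]
force: [0.6, -0.3, -1.5]
gripper_width: 58.1
```

Run:
```python
from h import *
s=save('side','side3'); st=env.state(); print(st['ee_pos'],st['ee_rot'],st['force'],st['gripper_width'])
cv2.imwrite('pics/c3.png',cv2.resize(s[60:260,140:380,::-1],None,fx=3,fy=3,interpolation=cv2.INTER_CUBIC))
```

```text
[498.15318336 320.43682204 142.46846321] [-1.79976030e+02 -6.00137171e-02  1.07146920e+01] [-0.39579568 -0.55000151 -0.36716042] 58.0918573946503
```

View pics/c3.png

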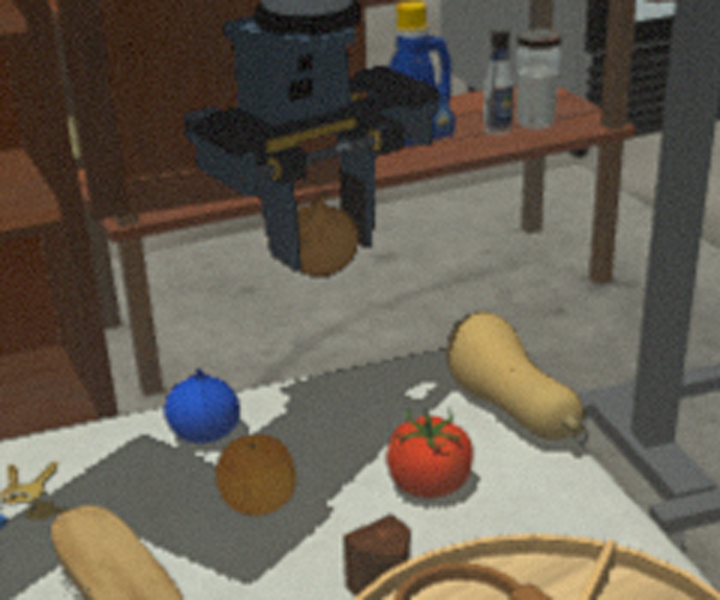

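Run:
```python
from h import *
for f,z0 in(('side0',0),('side3',126.4)):
    im=cv2.imread(f'pics/{f}.png'); hs=cv2.cvtColor(im,cv2.COLOR_BGR2HSV)
    for dz in(0,30,68): print(f,dz,proj('side',[498,320.4,z0+dz]))
im=cv2.imread('pics/side3.png'); cv2.imwrite('pics/c3b.png',cv2.resize(im[110:165,220:275],None,fx=10,fy=10,interpolation=cv2.INTER_CUBIC))
```

```text
side0 0 (np.float64(249.92731608772021), np.float64(195.7857369745018))
side0 30 (np.float64(249.3696161916971), np.float64(185.6812324831409))
side0 68 (np.float64(248.636855777162), np.float64(172.40495082599995))
side3 0 (np.float64(247.44922137920096), np.float64(150.88718258923768))
side3 30 (np.float64(246.8080556063015), np.float64(139.27042870750324))
side3 68 (np.float64(245.9633743726734), np.float64(123.96634602822412))
```

View pics/c3b.png

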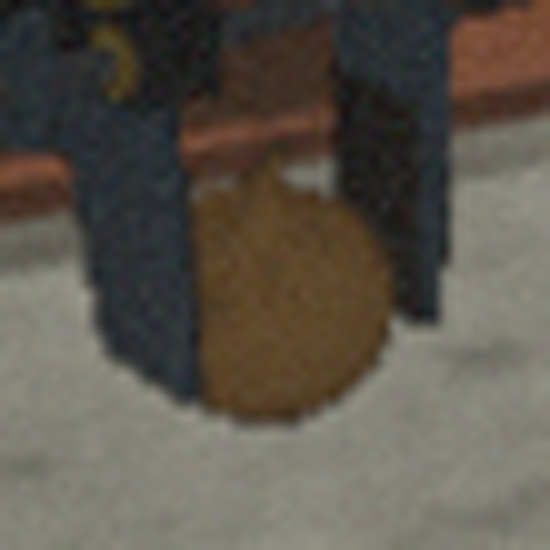

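Request:
drive_tool:
  motion:
    - [[-0.003,-0.02,0],[0,0,0]]
    - [[-0.0045,-0.03,0],[0,0,0]]
    - [[-0.005,-0.036,0],[0,0,0]]
    - [[-0.0055,-0.037,0],[0,0,0]]
    - [[-0.0055,-0.038,0],[0,0,0]]
    - [[-0.0055,-0.038,0],[0,0,0]]
    - [[-0.0055,-0.037,0],[0,0,0]]
    - [[-0.005,-0.036,0],[0,0,0]]
    - [[-0.0045,-0.03,0],[0,0,0]]
    - [[-0.0026,-0.0194,0],[0,0,0]]

```text
time_s: 10.3
ee_pos: [449.1, -3.5, 140.2]
ee_rot: [-180.0, 0.3, 10.6]
force: [0.2, 0.7, -1.5]
gripper_width: 58.3
```

Request:
drive_tool:
  motion:
    - [[0,0,0],[0,0,0]]
    - [[0,0,0],[0,0,0]]
    - [[0,0,-0.01],[0,0,0]]
    - [[0,0,-0.015],[0,0,0]]
    - [[0,0,-0.015],[0,0,0]]
    - [[0,0,-0.01],[0,0,0]]
    - [[0,0,-0.005],[0,0,0]]
    - [[0,0,0],[0,0,0]]
    - [[0,0,0],[0,0,0]]
    - [[0,0,0],[0,0,0]]

```text
time_s: 11.13
ee_pos: [452.0, -0.6, 87.3]
ee_rot: [180.0, -0.1, 10.7]
force: [-0.8, 0.1, -1.0]
gripper_width: 58.1
```

Run:
```python
from h import *
s=save('side','side4'); t=save('top','top4'); st=env.state(); print(st['ee_pos'],st['ee_rot'],st['force'],st['gripper_width'])
cv2.imwrite('pics/c4.png',np.hstack([cv2.resize(s[190:340,210:340,::-1],(400,460),interpolation=2),cv2.resize(t[150:265,270:370,::-1],(400,460),interpolation=2)]))
```

```text
[452.06211766  -0.84941445  87.56463247] [ 1.79985660e+02 -8.44315109e-02  1.07291484e+01] [-0.19082866  0.01043726 -0.87745228] 58.110243163182496
```

View pics/c4.png

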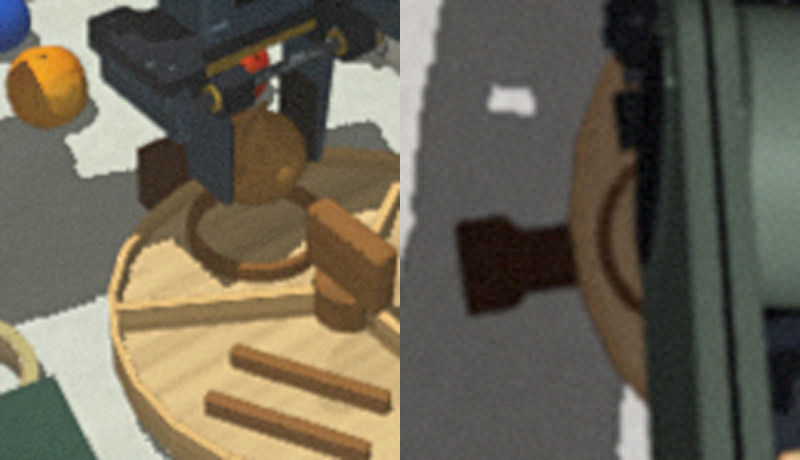

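Onion is held upright over the ring, position within 1 mm. Lowering to TCP z ≈ 52.

Request:
drive_tool:
  motion:
    - [[-0.0006,-0.0002,-0.006],[0,0,0]]
    - [[0,0,-0.008],[0,0,0]]
    - [[0,0,-0.008],[0,0,0]]
    - [[0,0,-0.005],[0,0,0]]
    - [[0,0,-0.003],[0,0,0]]
    - [[0,0,-0.002],[0,0,0]]
    - [[0,0,-0.001],[0,0,0]]
    - [[0,0,-0.001],[0,0,0]]
    - [[0,0,0],[0,0,0]]
    - [[0,0,0],[0,0,0]]

```text
time_s: 12.07
ee_pos: [451.1, -1.2, 53.1]
ee_rot: [180.0, -0.0, 10.7]
force: [0.3, 0.8, -0.9]
gripper_width: 58.1
```

No contact yet; edging down.

Request:
drive_tool:
  motion:
    - [[0,0,-0.0005],[0,0,0]]
    - [[0,0,-0.0005],[0,0,0]]
    - [[0,0,-0.0003],[0,0,0]]
    - [[0,0,-0.0003],[0,0,0]]
    - [[0,0,0],[0,0,0]]
    - [[0,0,0],[0,0,0]]
    - [[0,0,0],[0,0,0]]
    - [[0,0,0],[0,0,0]]
    - [[0,0,0],[0,0,0]]
    - [[0,0,0],[0,0,0]]

```text
time_s: 12.9
ee_pos: [451.9, -1.2, 52.6]
ee_rot: [180.0, -0.1, 10.7]
force: [-1.1, 0.7, 7.6]
gripper_width: 58.1
```

Run:
```python
from h import *
s=save('side','side5'); st=env.state(); print(st['ee_pos'],st['force'],st['gripper_width'])
cv2.imwrite('pics/c5.png',cv2.resize(s[220:320,210:340,::-1],None,fx=6,fy=6,interpolation=2))
```

```text
[451.83504514  -1.23485914  52.56100633] [-1.20106845 -0.35208209  7.8281717 ] 58.27666387907722
```

View pics/c5.png

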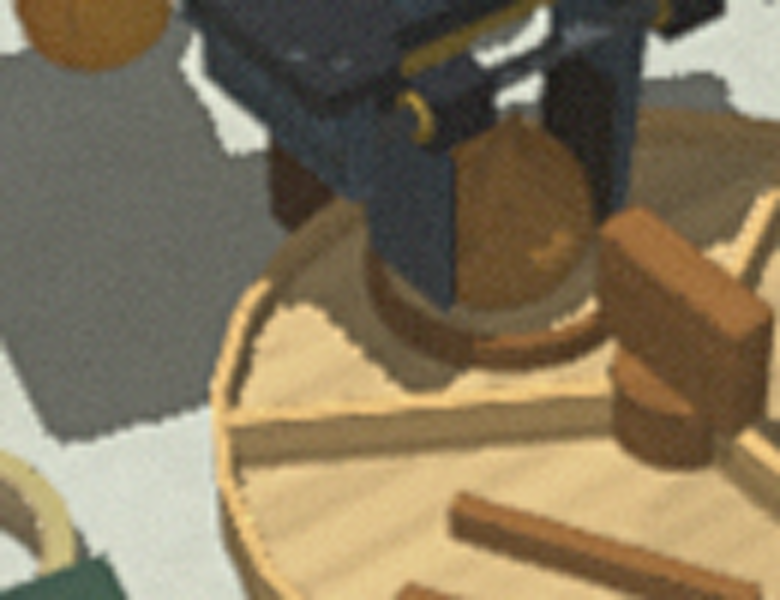

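Onion is on the floor inside the ring (contact 8 N). Releasing.

Request:
drive_tool:
  motion:
    - [[0,0,0.0003],[0,0,0]]
    - [[0,0,0],[0,0,0]]
    - [[0,0,0],[0,0,0]]
    - [[0,0,0],[0,0,0]]
    - [[0,0,0],[0,0,0]]
    - [[0,0,0],[0,0,0]]
    - [[0,0,0.002],[0,0,0]]
    - [[0,0,0.005],[0,0,0]]
    - [[0,0,0.01],[0,0,0]]
    - [[0,0,0.02],[0,0,0]]
  claw: 0.9

```text
time_s: 13.78
ee_pos: [449.4, -1.2, 87.9]
ee_rot: [-179.9, 0.2, 10.7]
force: [0.2, -0.2, -0.5]
gripper_width: 81.9
```

Request:
drive_tool:
  motion:
    - [[0,0,0.025],[0,0,0]]
    - [[0,0,0.03],[0,0,0]]
    - [[0,0,0.03],[0,0,0]]
    - [[0,0,0.03],[0,0,0]]
    - [[0,0.03,0],[0,0,0]]
    - [[0,0.035,0],[0,0,0]]
    - [[0,0.035,0],[0,0,0]]
    - [[0,0.035,0],[0,0,0]]
    - [[0,0.035,0],[0,0,0]]
    - [[0,0.035,0],[0,0,0]]

```text
time_s: 14.62
ee_pos: [450.6, 205.4, 204.2]
ee_rot: [-180.0, -0.0, 10.7]
force: [2.0, -0.4, 0.2]
gripper_width: 82.2
```

Request:
drive_tool:
  motion:
    - [[0,0.03,0],[0,0,0]]
    - [[0,0.03,0],[0,0,0]]
    - [[0,0.02,0],[0,0,0]]
    - [[0,0.01,0],[0,0,0]]
    - [[0,0,0],[0,0,0]]
    - [[0,0,0],[0,0,0]]
    - [[0,0,0],[0,0,0]]
    - [[0,0,0],[0,0,0]]
    - [[0,0,0],[0,0,0]]
    - [[0,0,0],[0,0,0]]

```text
time_s: 15.45
ee_pos: [451.1, 292.9, 203.9]
ee_rot: [180.0, -0.0, 10.6]
force: [0.4, -0.7, -0.7]
gripper_width: 82.2
```

Run:
```python
from ch import *
s=save('side','side6'); t=save('top','top6'); st=env.state(); print(st['time_s'],st['ee_pos'],st['force'])
chk('top6')
cv2.imwrite('pics/c6.png',np.hstack([cv2.resize(s[220:370,230:360,::-1],(400,460),interpolation=2),cv2.resize(t[150:265,280:380,::-1],(400,460),interpolation=2)]))
```

```text
15.55 [451.04168171 293.2583441  203.81077548] [-0.49469333 -0.03389401  0.10353143]
ring contour [451.97521921  -1.36331696  43.02032535]
ring contour [438.10961635  -8.35332911  12.98408916]
ring contour [451.28920309  -1.03142056  36.07985522]
wheel [466.5327447  -81.99151596 136.37637621]
handle [460.67737084 -82.82031842] 57.22062726593009 99.63238070305563
```

View pics/c6.png

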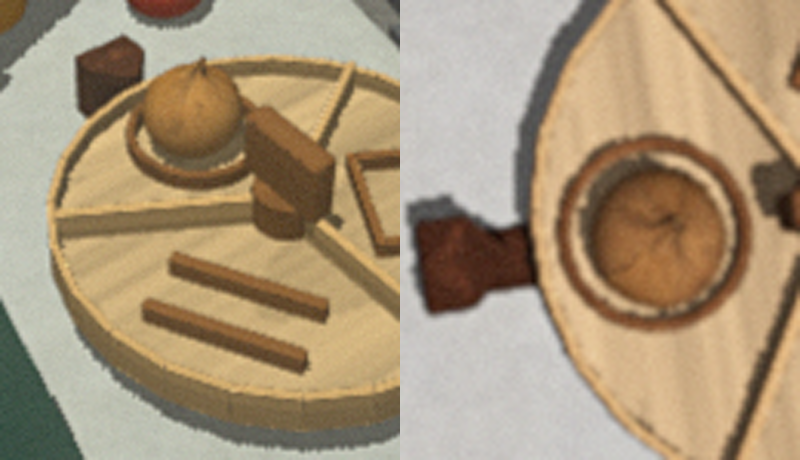

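Onion is upright inside the ring with a gap all round, and the ring is still in line with the arrow.

```bash
python3 -c "
from workcell import env
print(env.job_done())"
```

```text
the job is handed in; nothing more can be done
None
```

The ring bin stands at the arrow and the onion stands tip up inside the ring. I handed the job in at about 15.6 s of the 54 s allowed; no verdict was reported.

- **Turning:** I gripped the handle and turned the wheel about 62° clockwise. Seen from the wheel's axis, the ring then lay at about 100.6° and the arrow at about 100.2°. The last picture, taken after placing the onion, gave about the same.
- **Onion:** I picked up the brown onion, checked in the side view that it hung upright, and lowered it until it touched the floor with about 8 N. Then I released it and backed the arm off. The last side and top views show it tip up, with a gap to the ring all round, and the gripper clear of everything.
- **What disagreed:** My first centre for the wheel, and the ring radius measured from it (80.7 mm, 82 expected), were off by about 2 to 3 mm. The arm drifted by about the same amount while turning the handle. Measuring again with the wheel in clear view gave a radius of 82.1 mm, and I used those values for placing. The handle's top edge read 99.6°, about 1° less than the ring.

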